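Clear the sacristy counter after the service

ROBOT

A 6-joint arm with a two-finger parallel gripper is mounted at the origin on the work surface. World frame = base frame: x ahead of the robot, y to its left, z up, the work surface at z = 0. Lengths are in mm, angles in rad, forces in N, time in s.
With the tool pointing down it reaches from about 300 to 775 mm from the base axis. Payload 14.6 kg.
Tool frame: the origin (TCP) lies between the finger pads; the fingertips stand 22 mm ahead of it and the grasp point (between the pads) lies 3 mm ahead of it (finger_overhang is the distance from the TCP to the fingertips, in mm); z points along the fingers, y is the direction in which the jaws open and shut (so a half turn about z gives the same grasp; the last joint's range is limited). The gripper opens to 94 mm and grips with 3 to 60 N. Pads are 16 mm wide; open, the fingers measure 119 mm over their backs; the gripper's body (75 mm by 177 mm) begins 78 mm behind the grasp point.
Start: joints at [-1.206, 0.3, 1.521, -0, 1.321, -0.067], TCP at [230.17, -499.51, 193.246] pointing down, gripper open.
Joint ranges: [-3.03, 3.03], [-0.79, 2.21], [0.23, 2.52], [-1.04, 4.18], [0, 3.07], [-2.55, 2.55]. Speed limits (rad/s): [2.22, 2.22, 2.57, 3.14, 3.14, 3.14].

INTERFACE

Orientations are given as [roll, pitch, yaw] about the fixed x, y, z axes, in that order (R = Rz(yaw) Ry(pitch) Rx(roll)).
In Python, from cell import * gives the robot as it stands.
- The arm moves only by the tool jog_arm, never from a script. Its argument "increments" is a list of rows, each a list of 7 numbers: the shift along the tool's x, y, z in cm, then the turn, a rotation vector about the tool's x, y, z in degrees, then the finger opening in cm, from 0 to 9.4. In form: [[x, y, z, wx, wy, wz, grip], ...]. A call has 1 to 20 rows; each row shifts and turns the commanded pose from where the row before left it, along the tool's axes as they then stand; what a row does not reach is not made up. A row lasts 1/8 s, in which the tool goes at most 62.5 mm and 10.7 degrees, less where a joint would pass 70% of its speed; a pose out of reach is approached as far as the arm can. A call is refused whole if a number of a shift passes 6.25 or a number of a turn 10.7, either way. A call with a gripper value outside its range is refused whole. The fingers move at their own pace and stop on an object; "squeeze" is the grip in N (left out, the last holds). Time passes only in rows, so rows that do not move let the fingers close. It gives the time, the measured TCP pose, the force and the opening at its end, in the units of the state.
- read_state(): the state, without advancing time (a new reading comes with each control period).
- camera(name): name is "scene" or "top"; returns a dict with "image" (420x560x3 uint8, red, green, blue), "K" (3x3 intrinsics, pixels), "k1" (the pictures are not rectified: a ray, as slopes to the right and down, at radius r is drawn at 1 + k1 r^2 times it, then the intrinsics apply), "rvec" (rotation vector, rad) and "tvec" (3), from world to camera coordinates, as OpenCV has them. Camera axes: x right, y down, z forward; pixel columns grow to the right and rows downward; lengths in mm; the calibration is good to about 2 mm. A picture is of the moment at which its call begins. There is no depth.
- sign_off(): hands the job in, once; it reports no verdict.
Trained networks look in a picture, given as the dict that the camera call returned (one of the last four; its "shot" number tells which), for a name from the list of things; names that differ only in an ending like _2 or _b are one class to them, and where a whole thing is asked for, a point or a joint stands for the part that bears it (a point fixed in the world has none). Each returns a list of dicts, best first, with "conf" (0 to 1); they miss things now and then, are a little off and sometimes report something else, mostly with a low value. They report only what shows in the picture. A call takes as long as a camera call. They do not tell look-alikes from the thing itself.
- recognise(picture, name): "centre" ([x, y, z] in mm, in the coordinates of the camera as it stood for that picture, good to about 4 mm: the middle of the surface that is visible of it).
- regions_of(picture, name): "mask" (420x560 bool, what is visible of it).
The state is a dict: "clock": time; "joints": joint angles; "qd": joint speeds; "effort": joint torques, N m; "eef_pos": TCP position; "eef_rot": TCP orientation; "wrist_force": force on the tool from outside, world axes, zero at the start; "moment": the same for the moment, N m; "finger_gap": finger opening in mm.
Only numpy, scipy, OpenCV 4.12 (cv2) and the standard library are available. Lean on these libraries where they do the work, as an engineer would, in place of code of your own. Each camera call takes 0.05 s, during which the arm holds its last target.

TASK

Please sort what was left out after the service, each kind to its place: both glass cruets side by side on the shallow pewter tray, the one tall candle in the open pine box with the brass latch, and the two burnt-down stubs side by side in the dark steel melting pan. Everything must stand upright on the floor of its container, let go and still; keep the cruets upright all the while and set them down gently rather than dropping them. Leave the alms dish and the snuffer where they are.

Things in the scene. Friction and masses are not known exactly. Their poses are not given: they have to be found in the camera images.
- pine_box: Open-topped pine box 50 mm high, the deepest container, brass latch on the long face towards the robot: place of the tall candle. Fixed. Outside 118 mm along own x, 154 mm along own y; inside 110 x 146 mm; walls and floor 4 mm thick. Origin: centre of the underside, z up, x roughly away from the robot (yaw within 12 degrees). The three containers swap places in the back row.
- tray: Shallow pewter tray, rim 16 mm high, a loop ear at each short end (12 mm beyond it): place of the two cruets. Fixed. Outside 118 mm along own x, 154 mm along own y; inside 110 x 146 mm; walls and floor 4 mm thick. Origin: centre of the underside, z up, x roughly away from the robot (yaw within 12 degrees). The three containers swap places in the back row.
- pan: Dark steel melting pan, 30 mm high, a flat tab at each short end (8 mm beyond it), old wax on its floor: place of the two stubs. Fixed. Outside 118 mm along own x, 154 mm along own y; inside 110 x 146 mm; walls and floor 4 mm thick. Origin: centre of the underside, z up, x roughly away from the robot (yaw within 12 degrees). The three containers swap places in the back row.
- candle: The tall candle of ivory wax, unburnt, standing upright: cylinder 42 mm in diameter, 95 mm high (bevelled over the top 6 mm), with a pale 8 mm wick on top. Origin: centre of its underside, z up along its axis. About 120 g.
- stub_a: Burnt-down candle stub of ivory wax, one of two alike, upright: cylinder 42 mm in diameter and 45 mm high, with a yellowish melted pool and a black 6 mm wick on top and a few 2 mm drips down its sides. Origin: centre of its underside, z up its axis. About 55 g.
- stub_b: Burnt-down candle stub of ivory wax, one of two alike, upright: cylinder 42 mm in diameter and 45 mm high, with a yellowish melted pool and a black 6 mm wick on top and a few 2 mm drips down its sides. Origin: centre of its underside, z up its axis. About 55 g.
- cruet_a: Clear glass cruet, one of two alike, upright: body 52 mm in diameter up to 36 mm height, shoulder narrowing up to 52 mm, straight neck 24 mm in diameter from 52 to 84 mm (the place to grip; brass collar at 80 to 84), faceted stopper up to 30 mm wide from 84 to 106 mm, fixed in it. Origin: centre of the underside, z up its axis. About 180 g.
- cruet_b: Clear glass cruet, one of two alike, upright: body 52 mm in diameter up to 36 mm height, shoulder narrowing up to 52 mm, straight neck 24 mm in diameter from 52 to 84 mm (the place to grip; brass collar at 80 to 84), faceted stopper up to 30 mm wide from 84 to 106 mm, fixed in it. Origin: centre of the underside, z up its axis. About 180 g.
- alms_dish: Shallow round pewter alms dish, 90 mm in diameter, 17 mm high, loose; not to be moved. Origin: centre of its underside. It and the five things to be sorted stand on the counter (z = 0) in one row nearer the robot than the containers, in an order that differs each start, at least 110 mm from centre to centre.
- snuffer: Brass bell snuffer standing on its bell (44 mm wide) with its short walnut handle up, 116 mm high, loose, behind the containers; not to be moved. Origin: centre of its underside. Behind the containers also stand a brass candlestick (184 mm high, left) and a pewter ewer (150 mm, right), out of the way.
There are look-alikes about, which are no part of the job. What is shaped like the cruet_a but blue or green is not meant.

How it is judged (in metres and radians):
At the end, for the whole second after the job is handed in: Cruets on tray, tall candle in pine box, stubs in pan: undersides within 6 mm of the inner floor, centres inside the walls (50 mm in x, 68 mm in y of its centre), upright within 0.15 rad, at rest (under 0.02 m/s), released; dish and snuffer within 30 mm of their starts, tilted under 0.2 rad (x of candle in the frame of pine_box between -0.05 and 0.05 m and y of candle in the frame of pine_box between -0.068 and 0.068 m and z of candle in the frame of pine_box between -0.002 and 0.01 m and angle between each of candle, stub_a, stub_b, cruet_a, cruet_b's own z axis and vertical below 0.15 rad and linear speed of each of candle, stub_a, stub_b, cruet_a, cruet_b below 0.02 m/s and x of stub_a in the frame of pan between -0.05 and 0.05 m and y of stub_a in the frame of pan between -0.068 and 0.068 m and z of stub_a in the frame of pan between -0.002 and 0.01 m and x of stub_b in the frame of pan between -0.05 and 0.05 m and y of stub_b in the frame of pan between -0.068 and 0.068 m and z of stub_b in the frame of pan between -0.002 and 0.01 m and x of cruet_a in the frame of tray between -0.05 and 0.05 m and y of cruet_a in the frame of tray between -0.068 and 0.068 m and z of cruet_a in the frame of tray between -0.002 and 0.01 m and x of cruet_b in the frame of tray between -0.05 and 0.05 m and y of cruet_b in the frame of tray between -0.068 and 0.068 m and z of cruet_b in the frame of tray between -0.002 and 0.01 m and distance of each of alms_dish, snuffer from where it was at the start of the episode below 0.03 m and angle between each of alms_dish, snuffer's own z axis and vertical below 0.2 rad); the robot touches nothing.
It fails at once if the alms dish or the snuffer is moved more than 30 mm or tipped (not (distance of each of alms_dish, snuffer from where it was at the start of the episode below 0.03 m and angle between each of alms_dish, snuffer's own z axis and vertical below 0.2 rad)).
It fails at once if a cruet is tipped (more than 0.6 rad) (angle between cruet_a's own z axis and vertical above 0.6 rad).
It fails at once if a cruet is tipped (more than 0.6 rad) (angle between cruet_b's own z axis and vertical above 0.6 rad).
It fails at once if a cruet is dropped onto the tray (it nears the tray's floor, last 16 mm, faster than 0.5 m/s) (linear speed of cruet_a above 0.5 m/s and z of cruet_a in the frame of tray below 0.02 m and horizontal distance between cruet_a and tray below 0.08 m).
It fails at once if a cruet is dropped onto the tray (it nears the tray's floor, last 16 mm, faster than 0.5 m/s) (linear speed of cruet_b above 0.5 m/s and z of cruet_b in the frame of tray below 0.02 m and horizontal distance between cruet_b and tray below 0.08 m).
It also fails if it takes over 118 s, if anything falls off the work surface, if the arm or the gripper's body presses on something with over 40 N, if the wrist force passes 120 N, or if a joint passes its speed limit or range.

## Working session

There is one attempt and no reset: what is moved stays moved. The work goes in short steps, Python scripts to look and compute and a tool call to move; the robot and the scene stay as the last step left them, time stands still between calls to the robot, and variables do not carry over. Pictures are saved under pics/ and viewed, and the job is handed in when it is done.

Besides the shell and the picture viewer there is one more tool, called as name(argument=value, ...) on one line, values as JSON. jog_arm: Moves the arm, as the interface text tells. Its arguments: {"type":"object","properties":{"increments":{"type":"array"},"squeeze":{"type":"number"}},"required":["increments"]}

```bash
mkdir -p pics; ls; cat > h.py <<'E'
from cell import *
import numpy as np, cv2
def ray(c,u,v):
    K=np.array(c["K"],float);x=(u-K[0,2])/K[0,0];y=(v-K[1,2])/K[1,1]
    rd=np.hypot(x,y);r=rd
    for _ in range(30): r=rd/(1+c["k1"]*r*r)
    s=r/rd if rd>0 else 1
    R=cv2.Rodrigues(np.array(c["rvec"],float))[0];t=np.array(c["tvec"],float).ravel()
    return -R.T@t, R.T@np.array([x*s,y*s,1.])
def onz(c,u,v,z):
    o,d=ray(c,u,v);return o+d*(z-o[2])/d[2]
def proj(c,P):
    R=cv2.Rodrigues(np.array(c["rvec"],float))[0];t=np.array(c["tvec"],float).ravel()
    q=R@np.array(P,float)+t;x,y=q[0]/q[2],q[1]/q[2];f=1+c["k1"]*(x*x+y*y);K=np.array(c["K"])
    return K[0,0]*x*f+K[0,2],K[1,1]*y*f+K[1,2]
def w(c,p):
    R=cv2.Rodrigues(np.array(c["rvec"],float))[0];t=np.array(c["tvec"],float).ravel()
    return R.T@(np.array(p)-t)
def save(c,n): cv2.imwrite(f"pics/{n}.png",c["image"][:,:,::-1])
E
python3 - <<'E'
from h import *
s=read_state();print(s)
for n in ("scene","top"):
    c=camera(n);save(c,n+"0")
    for o in ["pine_box","tray","pan","candle","stub_a","cruet_a","alms_dish","snuffer"]:
        for r in recognise(c,o): print(n,o,round(r["conf"],2),w(c,r["centre"]).round(0),np.round(proj(c,w(c,r["centre"]))))
E
```

```text
pics
{'clock': 0.0, 'joints': array([-1.20561629e+00,  3.00484342e-01,  1.52156889e+00, -2.02771759e-05,
        1.32066616e+00, -6.65811620e-02]), 'qd': array([ 0.00033464,  0.00033836,  0.00145275,  0.00025544, -0.00074218,
        0.00067887]), 'effort': array([ 6.57914079e-04, -5.31807339e+01, -3.52734125e+01,  7.08531705e-02,
        2.44307349e-02, -1.10035855e-04]), 'eef_pos': array([ 230.06654703, -499.27940407,  192.6842219 ]), 'eef_rot': array([-3.14046710e+00, -5.53673034e-05,  4.31766200e-01]), 'wrist_force': array([ 0.43809718,  0.17519015, -1.15549332]), 'moment': array([ 0.06802015, -0.07912394,  0.0230556 ]), 'finger_gap': 93.92160884777158}
scene pine_box 0.61 [615. 245.  11.] [340. 154.]
scene pine_box 0.28 [ 460. -359.   81.] [116. 316.]
scene tray 0.68 [431. 223.  10.] [269. 135.]
scene tray 0.66 [ 647. -255.    7.] [247. 334.]
scene pan 0.61 [650.  -1.  10.] [310. 232.]
scene pan 0.5 [616. 247.  16.] [341. 152.]
scene candle 0.96 [ 460. -358.   74.] [118. 317.]
scene stub_a 0.65 [439.  53.  40.] [236. 170.]
scene stub_a 0.6 [464. 338.  38.] [301. 106.]
scene cruet_a 0.95 [ 470. -224.   49.] [172. 267.]
scene cruet_a 0.91 [ 349. -109.   45.] [159. 203.]
scene cruet_a 0.78 [442. -92.  38.] [200. 216.]
scene cruet_a 0.69 [366. -15.  49.] [191. 176.]
scene alms_dish 0.86 [431. 224.  12.] [269. 135.]
scene snuffer 0.69 [ 785. -131.   32.] [348. 305.]
top pine_box 0.68 [620. 240.   4.] [172. 181.]
top tray 0.56 [ 641. -252.    6.] [404. 171.]
top pan 0.95 [655.   1.   3.] [284. 165.]
top candle 0.91 [ 453. -343.   93.] [463. 261.]
top candle 0.21 [623. 245.   8.] [169. 180.]
top stub_a 0.88 [431.  61.  49.] [254. 272.]
top stub_a 0.57 [458. 340.  46.] [116. 259.]
top cruet_a 0.78 [ 341. -101.   45.] [335. 317.]
top cruet_a 0.62 [ 464. -212.   43.] [389. 255.]
top cruet_a 0.59 [366. -11.  42.] [290. 304.]
top alms_dish 0.67 [444. 218.   7.] [180. 265.]
top snuffer 0.64 [ 780. -121.   35.] [342. 103.]
```

View pics/scene0.png

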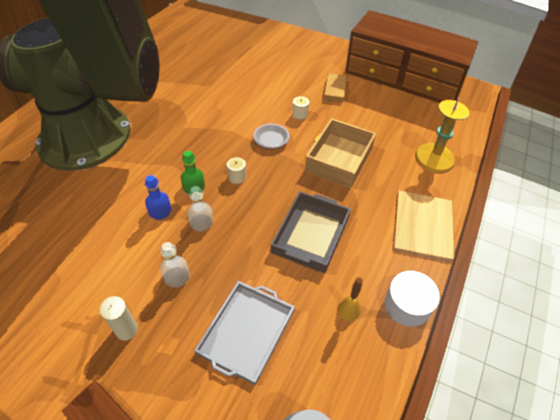

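View pics/top0.png

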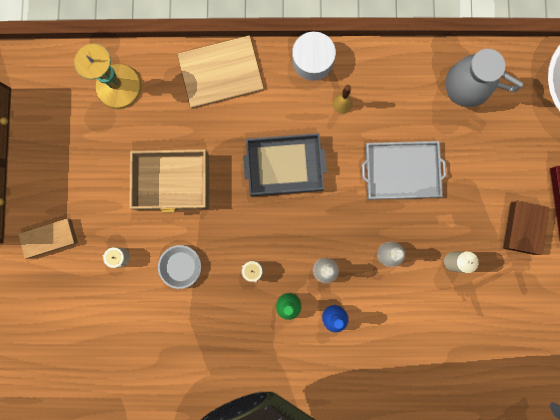

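```bash
cat > fit.py <<'E'
from h import *
from scipy.optimize import minimize
a=np.linspace(0,2*np.pi,24,endpoint=False)
PR={"stub":[(0,21),(45,21)],"candle":[(0,21),(89,21),(95,15)],"cruet":[(0,26),(36,26),(52,12),(84,12),(88,15),(100,15),(106,8)],"alms_dish":[(0,30),(17,45)],"snuffer":[(0,22),(20,20),(50,6),(116,6)]}
def hull(img,c,P):
    q=np.array([proj(c,p) for p in P]);cv2.fillConvexPoly(img,cv2.convexHull(np.round(q*16).astype(np.int32)),255,cv2.LINE_AA,4)
def render(c,kind,p):
    img=np.zeros((420,560),np.uint8)
    if kind in PR:
        rings=[[(p[0]+r*np.cos(t),p[1]+r*np.sin(t),z) for t in a] for z,r in PR[kind]]
        for A,B in zip(rings,rings[1:]): hull(img,c,A+B)
    else:
        H={"pine_box":50,"tray":16,"pan":30}[kind];cs,sn=np.cos(p[2]),np.sin(p[2])
        T=lambda x,y,z:(p[0]+cs*x-sn*y,p[1]+sn*x+cs*y,z)
        hull(img,c,[T(i*59,j*77,z) for i in(-1,1) for j in(-1,1) for z in(0,H)])
        e={"tray":(12,30,12),"pan":(8,25,27),"pine_box":None}[kind]
        if e:
            for j in(-1,1): hull(img,c,[T(i*e[1],j*y,e[2]) for i in(-1,1) for y in(77,77+e[0])])
    return img/255.
def fit(views,kind,x0):
    "views: list of (cam,mask)"
    def cost(p):
        s=0
        for c,m in views:
            r=render(c,kind,p);s+=1-(r*m).sum()/np.maximum(r,m).sum()
        return s/len(views)
    x0=np.array(x0,float);st=np.vstack([x0]+[x0+d for d in np.diag([15,15,.15][:len(x0)])])
    r=minimize(cost,x0,method="Nelder-Mead",options=dict(initial_simplex=st,xatol=.1,fatol=1e-4,maxiter=150))
    return r.x,r.fun
def pick(c,name,kind,x0):
    r0=render(c,kind,x0)
    best=None
    for r in regions_of(c,name):
        m=r["mask"].astype(float);i=(r0*m).sum()/np.maximum(r0,m).sum()
        if best is None or i>best[0]: best=(i,m)
    return best[1] if best and best[0]>.2 else None
E
python3 - <<'E'
from fit import *
c1=camera("scene");c2=camera("top")
for name,kind,x0 in [("pine_box","pine_box",(620,240,0)),("tray","tray",(645,-253,0)),("pan","pan",(653,0,0)),("candle","candle",(455,-350)),("stub_a","stub",(460,340)),("stub_a","stub",(435,57)),("cruet_a","cruet",(442,-92)),("cruet_a","cruet",(468,-218)),("alms_dish","alms_dish",(438,220)),("snuffer","snuffer",(782,-126))]:
    vs=[(c,pick(c,name,kind,x0)) for c in(c1,c2)];vs=[v for v in vs if v[1] is not None]
    print(name,x0,len(vs),*[ (np.round(fit([v],kind,x0)[0],2).tolist(),round(fit([v],kind,x0)[1],2)) for v in vs], "both",*[np.round(q,2) for q in fit(vs,kind,x0)] if vs else "")
E
```

```text
pine_box (620, 240, 0) 1 ([619.11, 238.62, 0.02], np.float64(0.05)) both [6.1911e+02 2.3862e+02 2.0000e-02] 0.05
tray (645, -253, 0) 2 ([640.37, -247.69, 0.03], np.float64(0.06)) ([643.62, -250.79, 0.01], np.float64(0.06)) both [ 6.4188e+02 -2.4955e+02  2.0000e-02] 0.07
pan (653, 0, 0) 2 ([650.06, 2.25, 0.07], np.float64(0.04)) ([653.8, 0.7, 0.08], np.float64(0.04)) both [6.5231e+02 1.2900e+00 7.0000e-02] 0.05
candle (455, -350) 2 ([447.42, -352.39], np.float64(0.12)) ([450.99, -352.51], np.float64(0.07)) both [ 450.23 -353.11] 0.1
stub_a (460, 340) 2 ([454.78, 349.78], np.float64(0.09)) ([460.41, 345.91], np.float64(0.16)) both [457.53 347.52] 0.15
stub_a (435, 57) 2 ([426.4, 69.53], np.float64(0.12)) ([432.66, 62.39], np.float64(0.23)) both [429.57  65.95] 0.19
cruet_a (442, -92) 2 ([430.73, -79.12], np.float64(0.16)) ([434.88, -82.56], np.float64(0.19)) both [433.24 -82.62] 0.18
cruet_a (468, -218) 2 ([461.32, -214.98], np.float64(0.17)) ([466.58, -217.65], np.float64(0.11)) both [ 466.18 -217.53] 0.14
alms_dish (438, 220) 2 ([437.34, 218.94], np.float64(0.07)) ([440.83, 219.16], np.float64(0.04)) both [439.61 218.95] 0.07
snuffer (782, -126) 2 ([786.97, -124.31], np.float64(0.13)) ([789.11, -124.65], np.float64(0.23)) both [ 787.05 -124.25] 0.18
```

```bash
python3 - <<'E'
from fit import *
F=[("pine_box",(619,238.6,.02)),("tray",(642,-249.5,.02)),("pan",(652.3,1.3,.07)),("candle",(450.2,-353.)),("stub",(457.5,347.5)),("stub",(429.6,66)),("cruet",(433.2,-82.6)),("cruet",(466.2,-217.5))]
ims=[]
for n,(x,y,ww,h) in (("scene",(90,80,270,300)),("top",(90,120,410,170))):
    c=camera(n);im=cv2.resize(c["image"][:,:,::-1],None,fx=4,fy=4,interpolation=cv2.INTER_CUBIC)
    for k,p in F:
        m=(cv2.resize(render(c,k,p),None,fx=4,fy=4)>.5).astype(np.uint8)
        cv2.drawContours(im,cv2.findContours(m,0,1)[0],-1,(0,0,255),1)
    im=im[y*4:(y+h)*4,x*4:(x+ww)*4]
    s=min(800/im.shape[1],600/im.shape[0]);cv2.imwrite(f"pics/ov_{n}.png",cv2.resize(im,None,fx=s,fy=s,interpolation=cv2.INTER_AREA))
E
```

```text
(no output)
```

View pics/ov_scene.png

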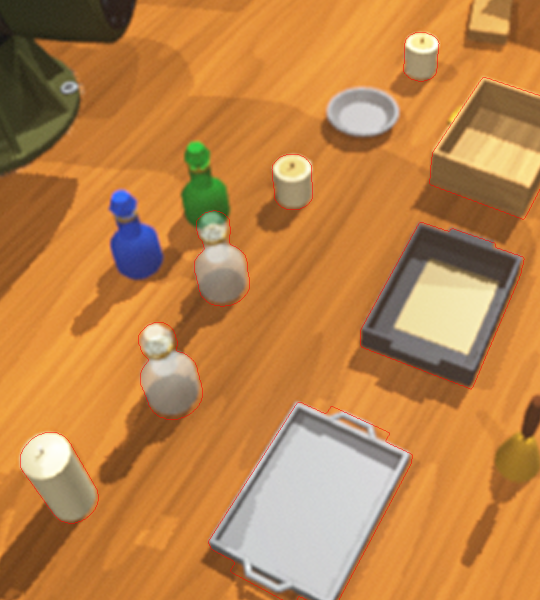

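View pics/ov_top.png

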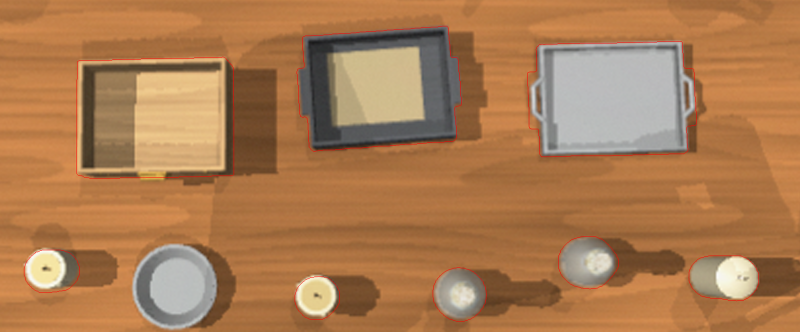

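jog_arm(increments=[[0,0,0,0,0,-9.3,7],[0,0,0,0,0,-9.3,7],[0,0,0,0,0,-9.3,7],[0,0,0,0,0,-9.3,7],[0,0,0,0,0,-9.3,7],[0,0,0,0,0,-9.3,7],[0,0,0,0,0,-9.5,7],[3.5,3,0,0,0,0,7],[3.5,3,0,0,0,0,7],[3.5,3,0,0,0,0,7],[3.5,3,0,0,0,0,7],[3.5,3,0,0,0,0,7],[3.5,3,0,0,0,0,7],[3.5,3,0,0,0,0,7],[3.7,2.6,0,0,0,0,7],[0,0,0,0,0,0,7],[0,0,0,0,0,0,7]], squeeze=15)

```text
clock: 4.22
eef_pos: [465.8, -217.6, 193.2]
eef_rot: [-3.141, 0.0, 1.572]
wrist_force: [-0.3, 1.2, -0.3]
finger_gap: 69.8
```

jog_arm(increments=[[0,0,3,0,0,0,7],[0,0,3,0,0,0,7],[0,0,2.5,0,0,0,7],[0,0,2,0,0,0,7],[0,0,1.3,0,0,0,7],[0,0,0,0,0,0,7],[0,0,0,0,0,0,4],[0,0,0,0,0,0,3],[0,0,0,0,0,0,2],[0,0,0,0,0,0,2],[0,0,0,0,0,0,2],[0,0,0,0,0,0,2]])

```text
clock: 5.72
eef_pos: [466.1, -217.4, 75.4]
eef_rot: [3.141, 0.0, 1.572]
wrist_force: [0.0, -0.6, 1.3]
finger_gap: 28.4
```

jog_arm(increments=[[0,0,0,0,0,0,1.5],[0,0,0,0,0,0,1.5],[0,0,0,0,0,0,1.5],[0,0,0,0,0,0,1.5]])

```text
clock: 6.22
eef_pos: [466.1, -217.4, 75.4]
eef_rot: [3.141, 0.0, 1.572]
wrist_force: [1.2, -0.3, 2.9]
finger_gap: 28.1
```

jog_arm(increments=[[0,0,-1,0,0,0,1.5],[0,0,-1,0,0,0,1.5],[0,0,-1,0,0,0,1.5],[0,0,-1,0,0,0,1.5],[0,0,0,0,0,0,1.5]], squeeze=25)

```text
clock: 6.85
eef_pos: [466.3, -217.5, 116.1]
eef_rot: [3.14, 0.001, 1.572]
wrist_force: [-0.4, 1.1, -2.0]
finger_gap: 27.3
```

```bash
python3 - <<'E'
from h import *
c=camera("scene");cv2.imwrite("pics/g1.png",cv2.resize(c["image"][180:340,80:280,::-1],None,fx=4,fy=4)[:600])
print(read_state()["wrist_force"])
E
```

```text
[-0.32232293 -0.05126171 -2.91968819]
```

View pics/g1.png

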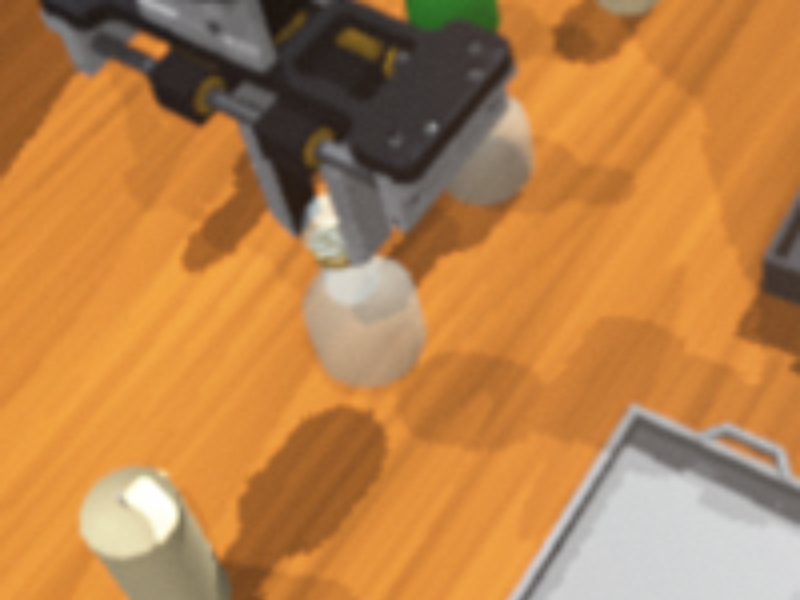

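jog_arm(increments=[[-0.4,1,0,0,0,0,1.5],[-0.8,2.2,0,0,0,0,1.5],[-0.8,2.2,0,0,0,0,1.5],[-0.9,2.2,0,0,0,0,1.5],[-0.9,2.2,0,0,0,0,1.5],[-0.9,2.2,0,0,0,0,1.5],[-0.8,2.2,0,0,0,0,1.5],[-0.8,2.2,0,0,0,0,1.5],[-0.3,1.2,0,0,0,0,1.5],[0,0,0,0,0,0,1.5],[0,0,1,0,0,0,1.5],[0,0,1,0,0,0,1.5],[0,0,0.7,0,0,0,1.5],[0,0,0.5,0,0,0,1.5],[0,0,0,0,0,0,1.5]])

```text
clock: 8.78
eef_pos: [641.8, -283.2, 82.9]
eef_rot: [-3.141, -0.0, 1.571]
wrist_force: [0.6, -0.1, -2.2]
finger_gap: 27.8
```

```bash
python3 - <<'E'
from h import *
c=camera("scene");cv2.imwrite("pics/g2.png",cv2.resize(c["image"][220:400,150:350,::-1],None,fx=3,fy=3))
print(read_state()["wrist_force"])
E
```

```text
[-0.11194922 -0.44061387 -1.58342031]
```

View pics/g2.png

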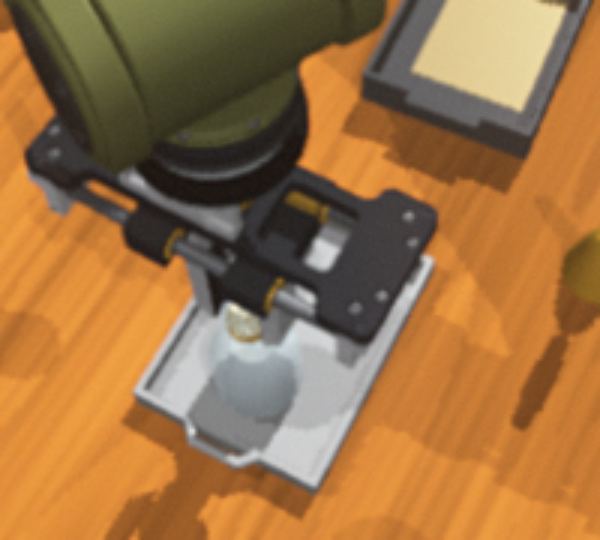

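jog_arm(increments=[[0,0,0.2,0,0,0,1.5],[0,0,0.15,0,0,0,1.5],[0,0,0,0,0,0,1.5]])

```text
clock: 9.2
eef_pos: [642.0, -283.2, 79.6]
eef_rot: [-3.141, -0.0, 1.572]
wrist_force: [0.0, 1.3, -1.1]
finger_gap: 27.5
```

jog_arm(increments=[[0,0,0.05,0,0,0,1.5],[0,0,0,0,0,0,1.5],[0,0,0,0,0,0,3],[0,0,0,0,0,0,4],[0,0,0,0,0,0,5],[0,0,0,0,0,0,7],[0,0,0,0,0,0,7],[0,0,-2,0,0,0,7],[0,0,-4,0,0,0,7],[0,0,-5,0,0,0,7]])

```text
clock: 10.45
eef_pos: [641.7, -283.1, 191.4]
eef_rot: [-3.141, -0.0, 1.572]
wrist_force: [0.6, -0.0, 0.1]
finger_gap: 69.9
```

```bash
python3 - <<'E'
from h import *
c=camera("scene");cv2.imwrite("pics/g3.png",cv2.resize(c["image"][150:400,100:350,::-1],None,fx=2.4,fy=2.4))
E
```

```text
(no output)
```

View pics/g3.png

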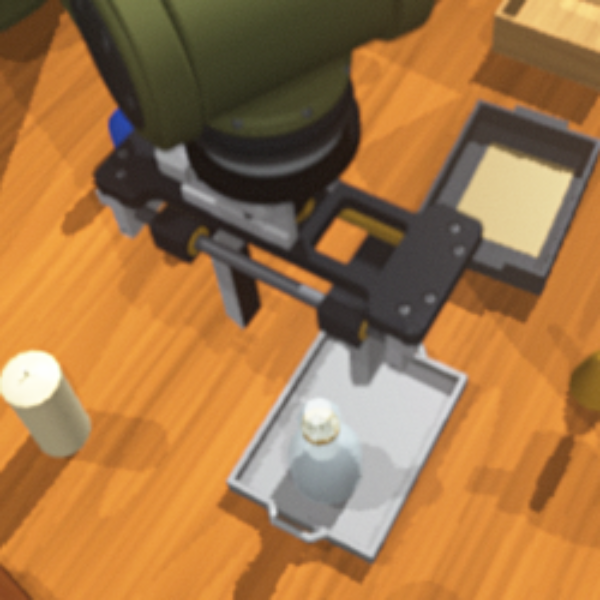

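jog_arm(increments=[[3.5,-3.5,0,0,0,0,7],[3.5,-3.5,0,0,0,0,7],[3.5,-3.5,0,0,0,0,7],[3.5,-3.5,0,0,0,0,7],[3.5,-3.5,0,0,0,0,7],[2.5,-3.3,0,0,0,0,7],[0,0,0,0,0,0,7],[0,0,0,0,0,0,7],[0,0,3,0,0,0,7]])

```text
clock: 11.62
eef_pos: [435.7, -84.3, 160.6]
eef_rot: [3.137, 0.001, 1.571]
wrist_force: [0.2, -0.3, -0.2]
finger_gap: 70.2
```

```bash
python3 - <<'E'
from h import *
c=camera("scene");cv2.imwrite("pics/g4.png",cv2.resize(c["image"][100:300,100:350,::-1],None,fx=3,fy=3))
print(read_state()["eef_pos"])
E
```

```text
[433.52858207 -83.73017628 155.89724196]
```

View pics/g4.png

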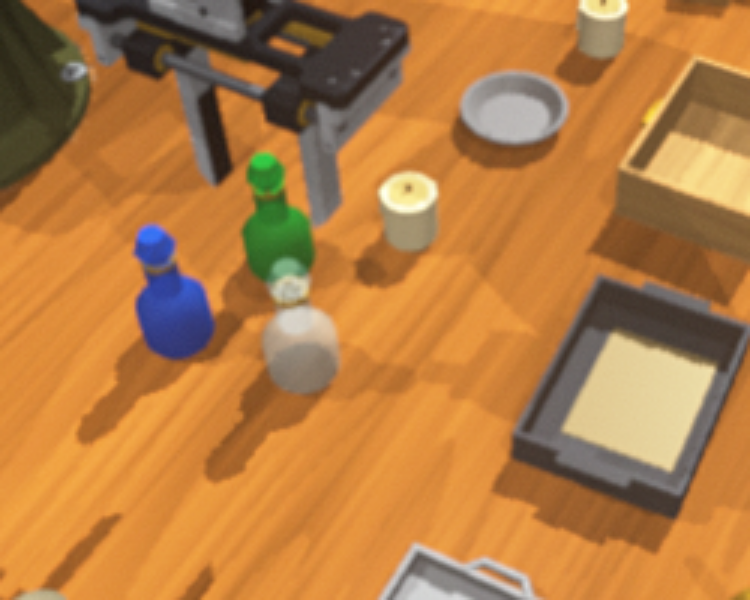

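jog_arm(increments=[[0.1,0,2.5,0,0,0,7],[0,0,2.5,0,0,0,7],[0,0,2,0,0,0,7],[0,0,1,0,0,0,7],[0,0,0,0,0,0,7],[0,0,0,0,0,0,7]])

```text
clock: 12.42
eef_pos: [434.4, -82.6, 80.0]
eef_rot: [3.141, 0.0, 1.571]
wrist_force: [-0.4, 0.3, -1.2]
finger_gap: 70.1
```

jog_arm(increments=[[0,-0.1,0.5,0,0,0,7],[0,0,0,0,0,0,4],[0,0,0,0,0,0,3],[0,0,0,0,0,0,1.5],[0,0,0,0,0,0,1.5],[0,0,0,0,0,0,1.5],[0,0,0,0,0,0,1.5],[0,0,0,0,0,0,1.5],[0,0,0,0,0,0,1.5],[0,0,-1,0,0,0,1.5],[0,0,-1,0,0,0,1.5],[0,0,-1,0,0,0,1.5],[0,0,-1,0,0,0,1.5],[0,0,0,0,0,0,1.5],[0,0,0,0,0,0,1.5]])

```text
clock: 14.3
eef_pos: [432.7, -82.3, 114.0]
eef_rot: [-3.141, -0.0, 1.571]
wrist_force: [0.2, 0.8, -2.0]
finger_gap: 27.4
```

```bash
python3 - <<'E'
from h import *
c=camera("scene");cv2.imwrite("pics/g5.png",cv2.resize(c["image"][100:400,100:350,::-1],None,fx=2,fy=2))
print(read_state()["wrist_force"])
E
```

```text
[-0.46041963 -0.46857118 -2.47922063]
```

View pics/g5.png

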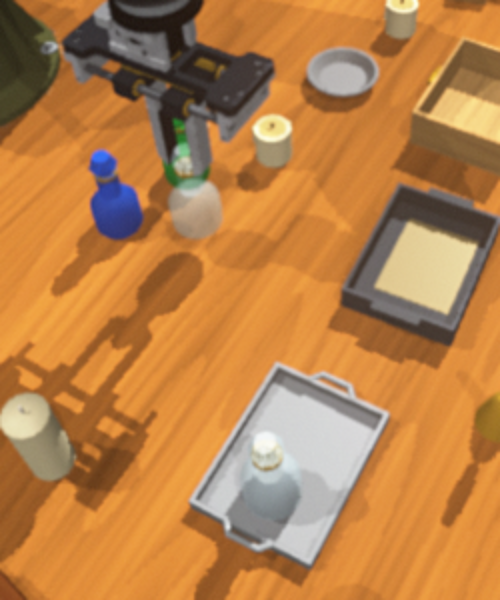

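jog_arm(increments=[[-0.6,1,0,0,0,0,1.5],[-1.4,2.2,0,0,0,0,1.5],[-1.4,2.2,0,0,0,0,1.5],[-1.4,2.2,0,0,0,0,1.5],[-1.4,2.2,0,0,0,0,1.5],[-1.4,2.2,0,0,0,0,1.5],[-1.4,2.2,0,0,0,0,1.5],[-1.4,2.2,0,0,0,0,1.5],[-1.4,2.2,0,0,0,0,1.5],[-1.0,1.5,0,0,0,0,1.5],[-0.6,0.8,0,0,0,0,1.5],[0,0,0,0,0,0,1.5],[0,0,1,0,0,0,1.5],[0,0,1,0,0,0,1.5],[0,0,0.5,0,0,0,1.5],[0,0,0,0,0,0,1.5],[0,0,0,0,0,0,1.5]])

```text
clock: 16.48
eef_pos: [642.1, -216.3, 89.6]
eef_rot: [3.141, 0.0, 1.571]
wrist_force: [-0.9, 0.9, -1.4]
finger_gap: 27.4
```

```bash
python3 - <<'E'
from h import *
c=camera("scene");cv2.imwrite("pics/g6.png",cv2.resize(c["image"][220:400,150:350,::-1],None,fx=3,fy=3))
print(read_state())
E
```

```text
{'clock': 16.525, 'joints': array([-3.78925735e-01,  6.73954112e-01,  1.21819768e+00, -9.18350588e-06,
        1.24883958e+00, -3.79609998e-01]), 'qd': array([-1.05755744e-03, -1.37254770e-03, -2.52918511e-05,  1.02468425e-03,
        9.63097891e-04, -1.17890484e-03]), 'effort': array([ 1.10753143e-02, -7.28517652e+01, -3.47954607e+01,  6.02377835e-02,
        4.00477031e-02,  1.62981987e-04]), 'eef_pos': array([ 642.12178551, -216.28020212,   89.66756368]), 'eef_rot': array([3.14103741e+00, 2.30902152e-04, 1.57148343e+00]), 'wrist_force': array([-0.75187624,  0.61337547, -2.31971056]), 'moment': array([-0.02462685, -0.05783884, -0.03475951]), 'finger_gap': 27.404009111372325}
```

View pics/g6.png

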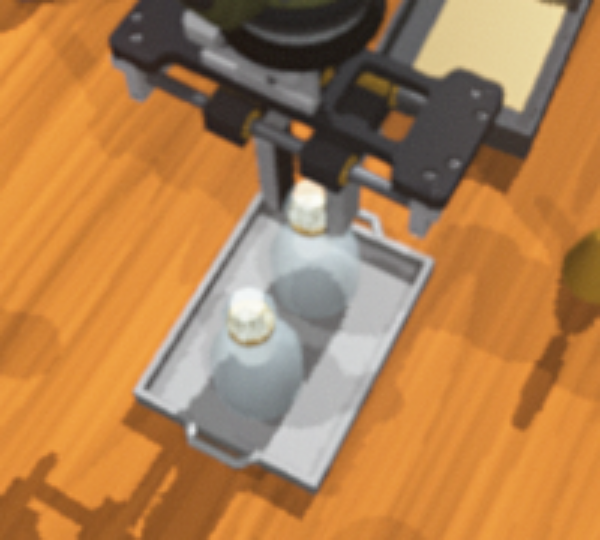

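jog_arm(increments=[[0,0,0.4,0,0,0,1.5],[0,0,0.3,0,0,0,1.5],[0,0,0.2,0,0,0,1.5],[0,0,0.1,0,0,0,1.5],[0,0,0,0,0,0,1.5],[0,0,0,0,0,0,1.5]])

```text
clock: 17.27
eef_pos: [642.0, -216.2, 79.4]
eef_rot: [3.141, 0.0, 1.571]
wrist_force: [0.4, 0.4, -1.2]
finger_gap: 27.4
```

jog_arm(increments=[[0,0,0.05,0,0,0,1.5],[0,0,0.05,0,0,0,1.5],[0,0,0,0,0,0,1.5]])

```text
clock: 17.65
eef_pos: [642.1, -216.3, 78.4]
eef_rot: [3.141, 0.0, 1.572]
wrist_force: [0.3, 1.0, -0.3]
finger_gap: 27.2
```

jog_arm(increments=[[0,0,0.05,0,0,0,1.5],[0,0,0,0,0,0,3],[0,0,0,0,0,0,4],[0,0,0,0,0,0,5],[0,0,0,0,0,0,7],[0,0,0,0,0,0,7],[0,0,-2,0,0,0,7],[0,0,-4,0,0,0,7],[0,0,-5,0,0,0,7],[4,-3,0,0,0,0,7],[4,-3,0,0,0,0,7],[4,-3,0,0,0,0,7],[4,-3,0,0,0,0,7],[4,-3,0,0,0,0,7],[4,-3,0,0,0,0,7],[4.2,-3.2,0,0,0,0,7],[0,0,0,0,0,0,7],[0,0,0,0,0,0,7]])

```text
clock: 19.9
eef_pos: [430.4, 65.4, 188.9]
eef_rot: [3.14, 0.0, 1.572]
wrist_force: [0.0, -0.3, -0.2]
finger_gap: 69.6
```

```bash
python3 - <<'E'
from fit import *
c1=camera("scene");cv2.imwrite("pics/g7.png",cv2.resize(c1["image"][100:400,100:350,::-1],None,fx=2,fy=2));c2=camera("top")
for name,kind,x0 in [("cruet_a","cruet",(642,-283)),("cruet_a","cruet",(642,-216))]:
    vs=[(c,pick(c,name,kind,x0)) for c in(c1,c2)];vs=[v for v in vs if v[1] is not None]
    print(len(vs),fit(vs,kind,x0) if vs else "")
E
```

```text
2 (array([ 640.69762904, -282.58265493]), np.float64(0.1768244362162379))
1 (array([ 639.00771332, -214.64290237]), np.float64(0.18339941212659794))
```

View pics/g7.png

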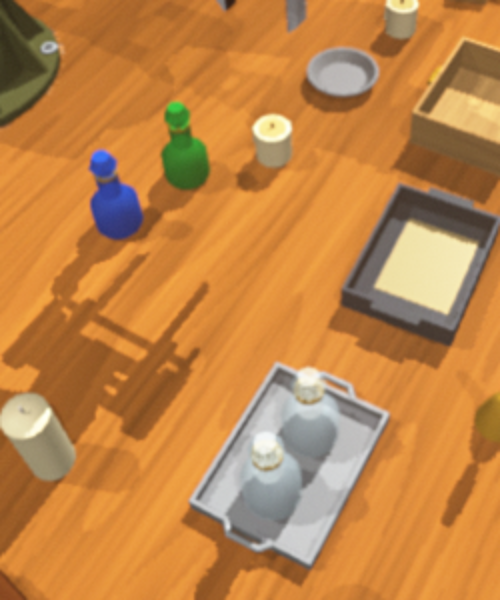

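jog_arm(increments=[[0,0,4,0,0,0,7],[0,0,4,0,0,0,7],[0,0,3,0,0,0,7],[0,0,2,0,0,0,7],[0,0,1.8,0,0,0,7],[0,0,1,0,0,0,7],[0,0,0,0,0,0,7],[0,0,0,0,0,0,5],[0,0,0,0,0,0,3],[0,0,0,0,0,0,3],[0,0,0,0,0,0,3],[0,0,0,0,0,0,3],[0,0,0,0,0,0,3]], squeeze=15)

```text
clock: 21.82
eef_pos: [430.1, 65.7, 30.0]
eef_rot: [3.141, -0.0, 1.571]
wrist_force: [0.3, 0.3, 5.3]
finger_gap: 40.6
```

jog_arm(increments=[[0,0,-2,0,0,0,3],[0,0,-2,0,0,0,3],[0,0,-2,0,0,0,3],[-0.3,2,0,0,0,0,3],[-0.3,2,0,0,0,0,3],[-0.3,2,0,0,0,0,3],[-0.3,2,0,0,0,0,3],[-0.3,2,0,0,0,0,3],[-0.3,2,0,0,0,0,3],[-0.3,2,0,0,0,0,3],[-0.3,2,0,0,0,0,3],[-0.3,2,0,0,0,0,3],[-0.3,2,0,0,0,0,3],[0,2,0,0,0,0,3],[0,0,0,0,0,0,3],[0,0,2,0,0,0,3],[0,0,2,0,0,0,3],[0,0,1,0,0,0,3],[0,0,0,0,0,0,3]])

```text
clock: 24.2
eef_pos: [649.2, 35.8, 38.7]
eef_rot: [-3.14, -0.0, 1.572]
wrist_force: [-0.6, 0.4, -0.2]
finger_gap: 40.9
```

```bash
python3 - <<'E'
from h import *
c=camera("scene");cv2.imwrite("pics/g8.png",cv2.resize(c["image"][120:320,200:400,::-1],None,fx=3,fy=3))
s=read_state();print(s["wrist_force"],s["eef_pos"])
E
```

```text
[-0.2428015   0.26945603 -0.31393817] [649.70077846  35.78685097  39.6102023 ]
```

View pics/g8.png

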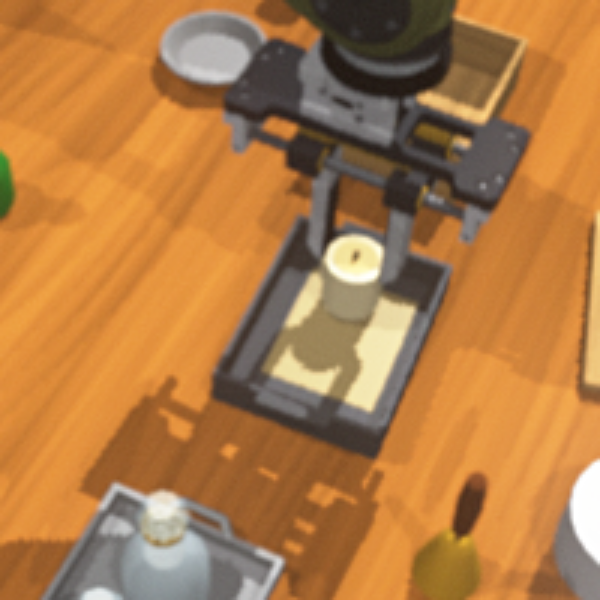

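jog_arm(increments=[[0,0,0.3,0,0,0,3],[0,0,0.2,0,0,0,3],[0,0,0,0,0,0,3],[0,0,0,0,0,0,3]])

```text
clock: 24.75
eef_pos: [649.9, 35.8, 34.9]
eef_rot: [3.141, -0.0, 1.572]
wrist_force: [0.5, -0.5, -1.0]
finger_gap: 40.9
```

jog_arm(increments=[[0,0,0.1,0,0,0,3],[0,0,0,0,0,0,4.5],[0,0,0,0,0,0,5],[0,0,0,0,0,0,6],[0,0,0,0,0,0,6],[0,0,0,0,0,0,6],[0,0,-2,0,0,0,6],[0,0,-4,0,0,0,6],[0,0,-5,0,0,0,7],[4.5,-2.7,0,0,0,0,7],[4.5,-2.7,0,0,0,0,7],[4.5,-2.7,0,0,0,0,7],[4.5,-2.7,0,0,0,0,7],[4.5,-2.7,0,0,0,0,7],[4.5,-2.7,0,0,0,0,7],[4.2,-3,0,0,0,0,7],[0,0,0,0,0,0,7],[0,0,0,0,0,0,7]])

```text
clock: 27.0
eef_pos: [458.0, 347.4, 144.7]
eef_rot: [3.141, -0.0, 1.572]
wrist_force: [-0.2, -0.6, -0.1]
finger_gap: 70.0
```

```bash
python3 - <<'E'
from h import *
c=camera("scene");save(c,"g9")
E
```

```text
(no output)
```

View pics/g9.png

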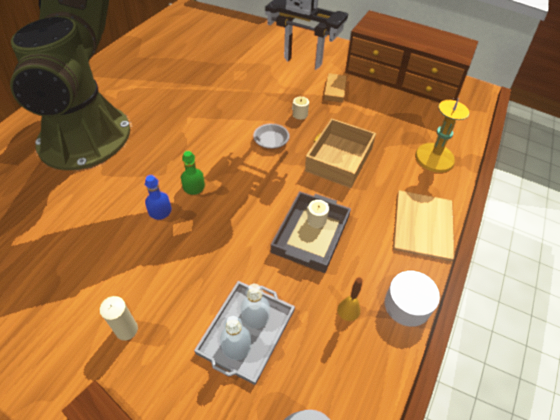

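jog_arm(increments=[[0,0,3,0,0,0,7],[0,0,3,0,0,0,7],[0,0,2.5,0,0,0,7],[0,0,2,0,0,0,7],[0,0,0.9,0,0,0,7],[0,0,0,0,0,0,7],[0,0,0,0,0,0,5],[0,0,0,0,0,0,3],[0,0,0,0,0,0,3],[0,0,0,0,0,0,3],[0,0,0,0,0,0,3],[0,0,0,0,0,0,3]])

```text
clock: 28.55
eef_pos: [457.8, 347.8, 30.1]
eef_rot: [3.141, -0.0, 1.572]
wrist_force: [-0.7, -0.6, 5.4]
finger_gap: 40.5
```

jog_arm(increments=[[0,0,-2.5,0,0,0,3],[0,0,-3,0,0,0,3],[0,0,-2.5,0,0,0,3],[-2.9,1.5,0,0,0,0,3],[-2.9,1.5,0,0,0,0,3],[-2.9,1.5,0,0,0,0,3],[-2.9,1.5,0,0,0,0,3],[-2.9,1.5,0,0,0,0,3],[-2.9,1.5,0,0,0,0,3],[-2.9,1.5,0,0,0,0,3],[-2.9,1.5,0,0,0,0,3],[-2.9,1.5,0,0,0,0,3],[-2.9,1.5,0,0,0,0,3],[-2.9,1.5,0,0,0,0,3],[-2.9,1.5,0,0,0,0,3],[-2.9,1.5,0,0,0,0,3],[-0.4,0.2,0,0,0,0,3],[0,0,0,0,0,0,3],[0,0,2,0,0,0,3],[0,0,0,0,0,0,3]])

```text
clock: 31.05
eef_pos: [653.5, -32.3, 87.3]
eef_rot: [-3.138, -0.0, 1.572]
wrist_force: [-0.1, 0.2, -0.9]
finger_gap: 40.9
```

```bash
python3 - <<'E'
from h import *
c=camera("scene");cv2.imwrite("pics/g10.png",cv2.resize(c["image"][120:320,200:400,::-1],None,fx=3,fy=3))
s=read_state();print(s["wrist_force"],s["eef_pos"])
E
```

```text
[-0.07603062  0.04067755 -0.33106928] [654.11261606 -32.47448312  88.47633278]
```

View pics/g10.png

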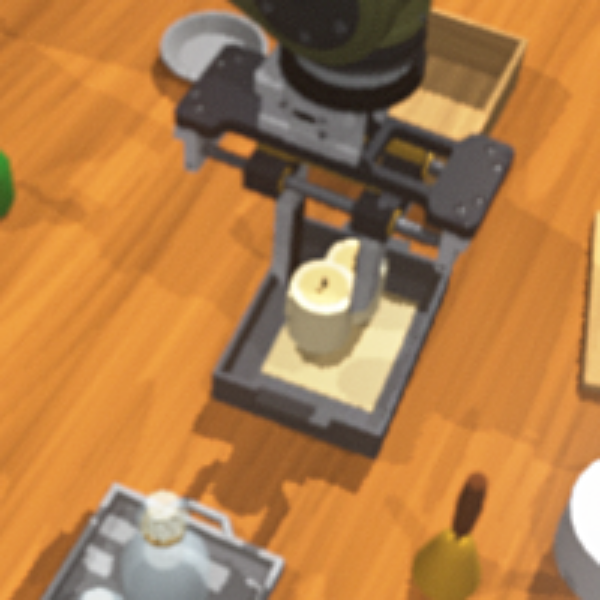

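jog_arm(increments=[[-0.1,0,2,0,0,0,3],[0,0,2,0,0,0,3],[0,0,0.8,0,0,0,3],[0,0,0.3,0,0,0,3],[0,0,0.2,0,0,0,3],[0,0,0,0,0,0,3],[0,0,0,0,0,0,3]])

```text
clock: 31.98
eef_pos: [655.0, -34.2, 37.2]
eef_rot: [3.141, 0.0, 1.571]
wrist_force: [-0.0, 0.8, -0.5]
finger_gap: 41.0
```

jog_arm(increments=[[0,0,0.2,0,0,0,3],[0,0,0.1,0,0,0,3],[0,0,0,0,0,0,3],[0,0,0,0,0,0,4.5],[0,0,0,0,0,0,5],[0,0,0,0,0,0,6],[0,0,0,0,0,0,6],[0,0,0,0,0,0,6],[0,0,-2,0,0,0,6],[0,0,-5,0,0,0,6],[0,0,-6,0,0,0,7],[0,0,0,0,0,0,7],[-4.5,-2.9,0,0,0,0,7],[-4.5,-2.9,0,0,0,0,7],[-4.5,-2.9,0,0,0,0,7],[-4.5,-2.9,0,0,0,0,7],[-4.5,-2.9,0,0,0,0,7],[-4.5,-2.9,0,0,0,0,7],[-4.8,-3.1,0,0,0,0,7],[0,0,0,0,0,0,7]])

```text
clock: 34.48
eef_pos: [448.0, -354.9, 164.0]
eef_rot: [-3.141, 0.0, 1.567]
wrist_force: [-0.2, 0.6, 0.1]
finger_gap: 69.9
```

jog_arm(increments=[[0,0,0,0,0,0,7]])

```text
clock: 34.6
eef_pos: [450.2, -352.0, 163.9]
eef_rot: [3.141, -0.0, 1.571]
wrist_force: [0.7, 1.0, 0.1]
finger_gap: 69.7
```

```bash
python3 - <<'E'
from fit import *
c1=camera("scene");save(c1,"g11");c2=camera("top")
for name,kind,x0 in [("candle","candle",(450,-353)),("stub_a","stub",(650,36)),("stub_a","stub",(655,-34))]:
    vs=[(c,pick(c,name,kind,x0)) for c in(c1,c2)];vs=[v for v in vs if v[1] is not None]
    print(len(vs),fit(vs,kind,x0) if vs else "")
E
```

```text
2 (array([ 449.94873527, -353.12299342]), np.float64(0.12040278842426394))
2 (array([647.96879977,  37.15875229]), np.float64(0.17286761461981254))
2 (array([654.02587891, -34.98510742]), np.float64(0.17206907126117876))
```

View pics/g11.png

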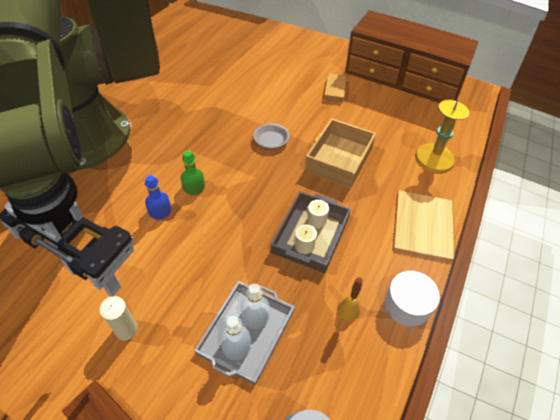

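jog_arm(increments=[[-0.1,0,3,0,0,0,7],[0,0,3,0,0,0,7],[0,0,2.5,0,0,0,7],[0,0,1.5,0,0,0,7],[0,0,0,0,0,0,7],[0,0,0,0,0,0,5],[0,0,0,0,0,0,3],[0,0,0,0,0,0,3],[0,0,0,0,0,0,3],[0,0,0,0,0,0,3],[0,0,0,0,0,0,3],[0,0,-3,0,0,0,3],[0,0,-3,0,0,0,3],[0,0,-3,0,0,0,3],[0,0,-1,0,0,0,3],[0,0,0,0,0,0,3],[0,0,0,0,0,0,3]], squeeze=20)

```text
clock: 37.12
eef_pos: [449.7, -353.0, 162.2]
eef_rot: [-3.14, -0.001, 1.571]
wrist_force: [0.6, 0.1, -1.6]
finger_gap: 41.5
```

jog_arm(increments=[[1.5,0.4,0,0,0,0,3],[3.5,1,0,0,0,0,3],[3.5,1,0,0,0,0,3],[3.5,1,0,0,0,0,3],[3.5,1,0,0,0,0,3],[3.5,1,0,0,0,0,3],[3.5,1,0,0,0,0,3],[3.5,1,0,0,0,0,3],[3.5,1,0,0,0,0,3],[3.5,1,0,0,0,0,3],[3.5,1,0,0,0,0,3],[3.5,1,0,0,0,0,3],[3.5,1,0,0,0,0,3],[3.5,1,0,0,0,0,3],[3.5,1,0,0,0,0,3],[3.5,1,0,0,0,0,3],[3.5,1,0,0,0,0,3],[1.7,0.5,0,0,0,0,3],[0,0,0,0,0,0,3],[0,0,2,0,0,0,3]])

```text
clock: 39.62
eef_pos: [618.7, 238.8, 144.5]
eef_rot: [3.14, -0.001, 1.572]
wrist_force: [0.4, 0.6, -1.8]
finger_gap: 41.2
```

jog_arm(increments=[[0,0,0,0,0,0,3]])

```text
clock: 39.75
eef_pos: [617.6, 238.0, 142.2]
eef_rot: [-3.139, 0.001, 1.571]
wrist_force: [0.3, 0.2, -0.3]
finger_gap: 41.3
```

```bash
python3 - <<'E'
from h import *
c=camera("scene");cv2.imwrite("pics/g12.png",cv2.resize(c["image"][20:220,230:430,::-1],None,fx=3,fy=3))
s=read_state();print(s["wrist_force"],s["eef_pos"])
E
```

```text
[ 0.39598879 -0.13475088 -0.93636718] [618.16291188 238.19849461 143.4868511 ]
```

View pics/g12.png

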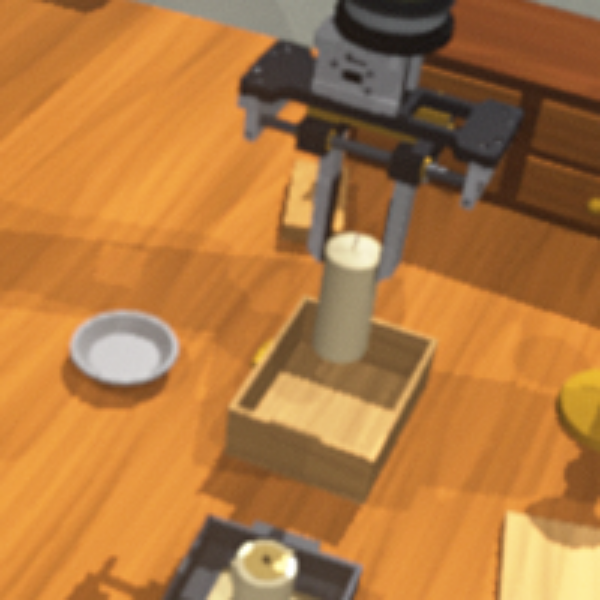

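jog_arm(increments=[[0,0,2,0,0,0,3],[0,0,2,0,0,0,3],[0,0,2,0,0,0,3],[0,0,0.8,0,0,0,3],[0,0,0.4,0,0,0,3],[0,0,0,0,0,0,3],[0,0,0,0,0,0,3]])

```text
clock: 40.67
eef_pos: [618.9, 238.9, 72.4]
eef_rot: [3.141, -0.0, 1.571]
wrist_force: [0.8, -0.9, -1.1]
finger_gap: 41.3
```

jog_arm(increments=[[0,0,0.3,0,0,0,3],[0,0,0.2,0,0,0,3],[0,0,0,0,0,0,3],[0,0,0,0,0,0,3]])

```text
clock: 41.18
eef_pos: [619.3, 238.9, 68.0]
eef_rot: [3.14, -0.001, 1.571]
wrist_force: [-0.4, -0.2, 7.1]
finger_gap: 41.5
```

jog_arm(increments=[[0,0,0,0,0,0,4.5],[0,0,0,0,0,0,5.5],[0,0,0,0,0,0,7],[0,0,0,0,0,0,7],[0,0,0,0,0,0,7],[0,0,-2,0,0,0,7],[0,0,-4,0,0,0,7],[0,0,-5,0,0,0,7],[0,-4,0,0,0,0,7],[0,-4,0,0,0,0,7],[0,-4,0,0,0,0,7],[0,-4,0,0,0,0,7],[0,0,0,0,0,0,7],[0,0,0,0,0,0,7]])

```text
clock: 42.92
eef_pos: [459.4, 238.8, 178.0]
eef_rot: [3.14, -0.001, 1.572]
wrist_force: [-0.3, -0.1, -0.0]
finger_gap: 70.2
```

```bash
python3 - <<'E'
from fit import *
c1=camera("scene");save(c1,"e1");c2=camera("top");save(c2,"e2")
for name,kind,x0 in [("candle","candle",(619,239)),("stub_a","stub",(650,36)),("stub_a","stub",(655,-34)),("cruet_a","cruet",(642,-283)),("cruet_a","cruet",(642,-216)),("alms_dish","alms_dish",(438,220)),("snuffer","snuffer",(782,-126))]:
    vs=[(c,pick(c,name,kind,x0)) for c in(c1,c2)];vs=[v for v in vs if v[1] is not None]
    print(kind,len(vs),fit(vs,kind,x0) if vs else "")
E
```

```text
candle 2 (array([619.29632173, 239.42452585]), np.float64(0.09796511201740293))
stub 1 (array([644.84674737,  41.96060626]), np.float64(0.09527479241300785))
stub 2 (array([653.37935531, -34.31948447]), np.float64(0.165120605746033))
cruet 2 (array([ 641.06781985, -282.14790404]), np.float64(0.1639068879146322))
cruet 2 (array([ 642.24487071, -217.21736694]), np.float64(0.19308791771168526))
alms_dish 2 (array([440.23746958, 218.34089937]), np.float64(0.06300630640247395))
snuffer 2 (array([ 786.30048116, -123.84420356]), np.float64(0.19771150719824282))
```

View pics/e1.png

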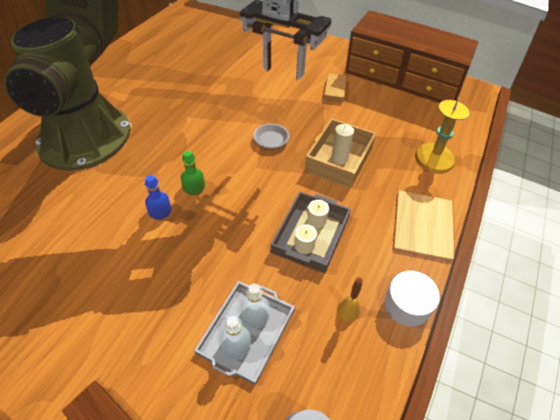

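View pics/e2.png

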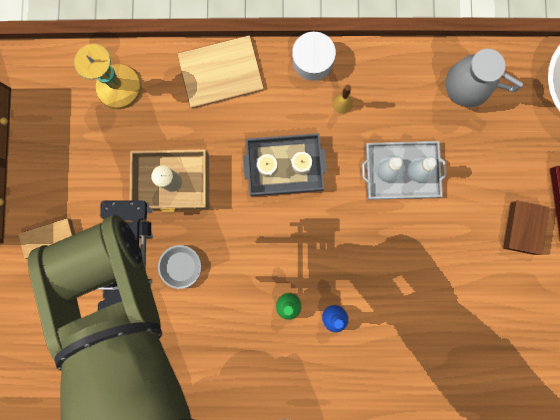

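```bash
python3 -c "
from cell import *
print(sign_off())"
```

```text
the job is handed in; nothing more can be done
None
```

I sorted all five things and handed the job in at about 43 s of the 118 s allowed. The hand-in gives no verdict, so what follows is from my own last checks.

- **Cruets:** both stand side by side on the pewter tray, about 33 mm either side of its centre. I lowered each slowly until it touched and then let go. The gripper closed at about 27–28 mm on the cruets instead of the neck's 24 mm, so it was probably on the brass collar. Both were held steady and upright throughout.
- **Tall candle:** it stands in the middle of the pine box. The wrist force showed it touching the floor before I released it.
- **Stubs:** both stand side by side in the melting pan, about 35 mm either side of its centre.
- **Alms dish and snuffer:** both measured within about 1 mm of where they started.

**Last checks:** the final scene and top pictures show all five upright, with the gripper open, clear and about 18 cm up.

**One disagreement:** the last fit of one stub used only one view and put it about 7 mm from where I released it. An earlier fit from both views agreed within about 2 mm, and either position is well inside the pan.

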